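# Slide scanner: fit the interlock sleeve, then hold the hatch just below its balance point

### The job

The slide scanner's hatch spring is due for trimming. Slip the orange service sleeve fully down over the steel interlock pin beside the hatch and let go of it; only then lift the hatch by its front bar past its balance point (the red mark on the side gauge), without flinging it or letting it spring up against its open stop, and ease it back to just below balance, pointer in the green band. Finish while still holding the hatch steady there, with the sleeve left on its pin and everything else left where it stands.

Things in the scene. Friction and masses are not known exactly. Their poses are not given: they have to be found in the camera images.
- sleeve_centre (a point): Centre (half-way up) of the orange plastic service sleeve, a tube standing upright and loose on the table: outer diameter 46, bore 24, height 46 mm, about 90 g. z along its axis, up.
- pin_seat (a point): Where the sleeve's centre is when fully down on the interlock pin. The pin is bright steel, 20 mm diameter, tip tapered to 12 mm, upright on the white deck (90 mm above the table) on the scanner's -y side. The sleeve comes to rest on a black boss at its foot, 38 mm diameter, 14 mm high; this point is on the pin's axis, 23 mm above the boss, 127 mm above the table. Axes as hatch_hinge.
- pin_top (a point): Tip of the same pin, on its axis, 58 mm above the boss, 162 mm above the table.
- scanner: White and violet slide scanner, fixed to the table. Origin on the table under the middle of the hinge line, axes as hatch_hinge. Its body reaches 170 mm in front of and 70 mm behind the hinge line, 215 mm to its -y side, 135 mm to its +y side. The gauge on its +y side is an upright quarter arc of radius 165 mm about the hinge line, at y = 128 mm.
- hatch_hinge (a point): Middle of the hatch's hinge line, 96 mm above the table, fixed on the scanner. y runs along the hinge line; -x points from the hinge to the scanner's front, where the bar is (towards the robot at yaw 0); z is up. The scanner's position and yaw vary, within 12 degrees of facing straight back along the robot's x axis.
- hatch_bar (a point): Middle of the round aluminium lifting bar: diameter 12 mm, along the hinge's y, 110 mm free between two arms. It lies in the hatch's plane, 210 mm from the hinge line, 34 mm clear of the hatch's front edge, only the table beneath. At hatch angle q it is 210*cos(q) mm in front of and 210*sin(q) mm above the hinge line. Rigid with the hatch, so it turns in the grip as the hatch swings.
- hatch (a joint): Angle of the dark hatch (165 x 212 x 10 mm, 0.95 kg), rad: 0 shut and level, growing as its front edge rises; stop at 1.40. Spring-assisted, it balances, unstably, at 1.00 (57 degrees; red mark on gauge): below it falls shut, above it springs open, no friction. Lifting takes 1.4 N at the bar when shut, nothing at balance. Green band on the gauge, for the orange pointer: 0.78 to 0.95.
- spacer: Bare aluminium spacer ring, 50 mm diameter, 22 mm high, bore 14 mm (too small for the pin): not to be used. Origin at the centre of its underside.
- oil: Small amber oil bottle, 32 mm diameter, 62 mm high. Origin at the centre of its underside. Bystander.
- dish: Closed petri dish, 90 mm diameter, 17 mm high. Origin at the centre of its underside. Bystander.
- slidebox: Blue slide box, 85 x 100 x 35 mm. Origin at the centre of its underside. Bystander.
- reagent: Large amber reagent bottle with blue cap, 70 mm diameter, 150 mm high. Origin at the centre of its underside. Bystander.
- beaker: Glass beaker, 70 mm diameter, 85 mm high. Origin at the centre of its underside. Bystander.
Things that resemble listed ones, but are neither listed nor needed, are in the scene too. What is shaped like the part that bears sleeve_centre but purple is not meant.

How it is judged:
On the way, in this order (a step that is already met when the one before it is completed fails the run):
1. the sleeve is fully down on the interlock pin and let go, the hatch still shut (horizontal distance between sleeve_centre and pin_seat below 0.006 m and z of sleeve_centre in the frame of pin_seat between -0.004 and 0.004 m and angle between sleeve_centre's own z axis and vertical below 0.12 rad and contact force between each of the fingers, the arm and sleeve below 0.1 N and value of joint hatch below 0.1 rad), for 0.2 s.
2. the hatch is raised past its balance point (value of joint hatch above 1.03 rad), for 0.1 s.
At the end, for the whole second after the job is handed in: The robot alone still holds the hatch, at rest (under 0.05 rad/s) at 0.78 to 0.95 rad, the green band, after raising it past 1.03 rad; the sleeve is let go, upright on the pin within 4 mm of fully down; bystanders are within 30 mm of where they stood (horizontal distance between sleeve_centre and pin_seat below 0.006 m and z of sleeve_centre in the frame of pin_seat between -0.004 and 0.004 m and angle between sleeve_centre's own z axis and vertical below 0.12 rad and contact force between each of the fingers, the arm and sleeve below 0.1 N and value of joint hatch between 0.78 and 0.95 rad and velocity of joint hatch between -0.05 and 0.05 rad/s and contact force between any of the fingers, the arm and hatch above 0.1 N and contact force between each of sleeve, spacer, oil, dish, slidebox, reagent, beaker and hatch below 0.1 N); the arm keeps its last pose, push and grip.
It fails at once if the hatch is lifted (over 0.15 rad) while the sleeve is not down on the pin (value of joint hatch above 0.15 rad and not (horizontal distance between sleeve_centre and pin_seat below 0.012 m and z of sleeve_centre in the frame of pin_seat below 0.012 m)).
It fails at once if the hatch is let spring up against its open stop (value of joint hatch above 1.36 rad).
It fails at once if the hatch is flung (faster than 2 rad/s either way) (velocity of joint hatch above 2 rad/s or velocity of joint hatch below -2 rad/s).
It fails at once if a bystander is pushed over 30 mm away or knocked over (distance of any of spacer, oil, dish, slidebox, reagent, beaker from where it was at the start of the episode above 0.03 m or angle between any of spacer, oil, dish, slidebox, reagent, beaker's own z axis and vertical above 0.5 rad).
It also fails if it takes over 58 s, if anything falls off the work surface, if the arm or the gripper's body presses on something with over 40 N, if the wrist force passes 120 N, or if a joint passes its speed limit or range.

### The arm

A 6-joint arm with a two-finger parallel gripper is mounted at the origin on the work surface. World frame = base frame: x ahead of the robot, y to its left, z up, the work surface at z = 0. Lengths are in m, angles in rad, forces in N, time in s.
With the tool pointing down it reaches from about 0.35 to 0.775 m from the base axis. Payload 7.3 kg.
Tool frame: the origin (TCP) lies between the finger pads; the fingertips stand 17 mm ahead of it and the grasp point (between the pads) lies 2 mm behind it; z points along the fingers, y is the direction in which the jaws open and shut (so a half turn about z gives the same grasp; the last joint's range is limited). The gripper opens to 92 mm and grips with 3 to 60 N. Pads are 19 mm wide; open, the fingers measure 130 mm over their backs; the gripper's body (75 mm by 190 mm) begins 47 mm behind the grasp point.
Start: joints at [0.999, 0.342, 1.524, -0, 1.275, -0.146], TCP at [0.217, 0.478, 0.244] pointing down, gripper open.
Joint ranges: [-2.53, 2.53], [-0.77, 2.02], [0.04, 2.7], [-1, 4.14], [0.28, 2.66], [-3.11, 3.11]. Speed limits (rad/s): [2.57, 2.57, 3.14, 3.14, 3.14, 3.14].

### API

Orientations are given as [roll, pitch, yaw] about the fixed x, y, z axes, in that order (R = Rz(yaw) Ry(pitch) Rx(roll)).
In Python, from cell import sensors, vision, hand_in gives the robot as it stands.
- The arm moves only by the tool step_arm, never from a script. Its argument "series" is a list of rows, each a list of 5 numbers: the opening, from 0 (shut) to 1 (fully open), then the shift along the world's x, y, z each as a share of 25 mm, from -1 to 1, then the turn about the world's z as a share of 0.08 rad, from -1 to 1. A call has 1 to 12 rows; each row shifts and turns the commanded pose from where the row before left it; what a row does not reach is not made up. A row lasts 1/10 s, in which the tool goes at most 50 mm and 8.59 degrees, less where a joint would pass 70% of its speed; a pose out of reach is approached as far as the arm can. A call with a number of a shift or a turn outside -1 to 1 is refused whole. A call with a gripper value outside its range is refused whole. The fingers move at their own pace and stop on an object; "squeeze" is the grip in N (left out, the last holds). Time passes only in rows, so rows that do not move let the fingers close. It gives the time, the measured TCP pose, the force and the opening at its end, in the units of the state.
- sensors.observe(): the state, without advancing time (a new reading comes with each control period).
- vision.read_camera(name): name is "side" or "top" or "wrist"; returns a dict with "pixels" (400x640x3 uint8, blue, green, red), "range_z" (400x640 float32, m along the optical axis (not along the pixel's ray), 0 where there is no reading), "camera_matrix" (3x3 intrinsics, pixels), "k1" (the pictures are not rectified: a ray, as slopes to the right and down, at radius r is drawn at 1 + k1 r^2 times it, then the intrinsics apply), "pose" (4x4, takes a point from camera to world coordinates). Camera axes: x right, y down, z forward; pixel columns grow to the right and rows downward; lengths in m; the calibration is good to about 2 mm. A picture is of the moment at which its call begins.
- hand_in(): hands the job in, once; it reports no verdict.
The state is a dict: "time": time; "qpos": joint angles; "qvel": joint speeds; "joint_efforts": joint torques, N m; "tool_pos": TCP position; "tool_rot": TCP orientation; "contact_force": force on the tool from outside, world axes, zero at the start; "torque": the same for the moment, N m; "opening": finger opening in m.
Only numpy, scipy, OpenCV 4.12 (cv2) and the standard library are available. Lean on these libraries where they do the work, as an engineer would, in place of code of your own. Each camera call takes 0.05 s, during which the arm holds its last target.

## Working session

There is one attempt and no reset: what is moved stays moved. The work goes in short steps, Python scripts to look and compute and a tool call to move; the robot and the scene stay as the last step left them, time stands still between calls to the robot, and variables do not carry over. Pictures are saved under pics/ and viewed, and the job is handed in when it is done.

Besides the shell and the picture viewer there is one more tool, called after "Emit:" as name(argument=value, ...) on one line, values as JSON. step_arm: Moves the arm, as the interface text tells. Its arguments: {"type":"object","properties":{"series":{"type":"array","items":{"type":"array","items":{"type":"number","minimum":-1,"maximum":1}}},"squeeze":{"type":"number"}},"required":["series"]}

```bash
ls; mkdir -p pics; cat > h.py <<'E'
import numpy as np,cv2,json
from cell import sensors,vision
def grab(n,tag):
    d=vision.read_camera(n); cv2.imwrite(f'pics/{tag}.png',d['pixels']); np.savez(f'pics/{tag}.npz',**{k:np.asarray(v) for k,v in d.items()}); return d
def load(tag): return dict(np.load(f'pics/{tag}.npz'))
def ray(d,u,v):
    K=d['camera_matrix'];k=float(d['k1'])
    p=cv2.undistortPoints(np.array([[[u,v]]],float),K,np.array([k,0,0,0,0.]))[0,0]
    return np.array([p[0],p[1],1.])
def pt(d,u,v,z=None):
    r=ray(d,u,v); z=d['range_z'][int(round(v)),int(round(u))] if z is None else z
    T=d['pose']; return T[:3,:3]@(r*z)+T[:3,3]
def atz(d,u,v,h):
    T=d['pose'];r=T[:3,:3]@ray(d,u,v);o=T[:3,3];return o+r*(h-o[2])/r[2]
def tri(L):
    A=np.zeros((3,3));b=np.zeros(3)
    for d,u,v in L:
        T=d['pose'];r=T[:3,:3]@ray(d,u,v);r/=np.linalg.norm(r);P=np.eye(3)-np.outer(r,r);A+=P;b+=P@T[:3,3]
    return np.linalg.solve(A,b)
def proj(d,p):
    T=d['pose'];c=T[:3,:3].T@(np.asarray(p)-T[:3,3]);x,y=c[:2]/c[2];s=1+float(d['k1'])*(x*x+y*y);K=d['camera_matrix']
    return np.array([K[0,0]*x*s+K[0,2],K[1,1]*y*s+K[1,2]])
def crop(tag,u0,v0,u1,v1,s,out):
    im=cv2.imread(f'pics/{tag}.png')[v0:v1,u0:u1]; cv2.imwrite(f'pics/{out}.png',cv2.resize(im,None,fx=s,fy=s,interpolation=cv2.INTER_CUBIC))
E
python3 - <<'E'
from h import *
for n in ['side','top','wrist']: 
    d=grab(n,n+'0'); print(n,d['pose'].round(3).tolist(),d['k1'],d['camera_matrix'].tolist())
print(sensors.observe())
E
```

```text
pics
side [[0.971, -0.128, 0.201, 0.375], [-0.238, -0.574, 0.783, -0.75], [0.015, -0.809, -0.588, 0.663], [0.0, 0.0, 0.0, 1.0]] -0.001617589999312956 [[390.41257019158223, 0.0, 319.1311473415857], [0.0, 390.41257019158223, 198.1492720963753], [0.0, 0.0, 1.0]]
top [[-0.005, -0.997, 0.073, 0.43], [-1.0, 0.004, -0.008, 0.015], [0.008, -0.073, -0.997, 1.687], [0.0, 0.0, 0.0, 1.0]] 0.02118275991115041 [[520.1813125070124, 0.0, 317.7131019454747], [0.0, 520.1813125070124, 196.38032055544534], [0.0, 0.0, 1.0]]
wrist [[0.414, 0.874, 0.254, 0.149], [0.91, -0.397, -0.117, 0.51], [-0.001, 0.28, -0.96, 0.382], [0.0, 0.0, 0.0, 1.0]] -0.044500219597411426 [[279.41258939902866, 0.0, 318.4109621077731], [0.0, 279.41258939902866, 198.22104587817822], [0.0, 0.0, 1.0]]
{'time': 0.15, 'qpos': array([ 9.99003552e-01,  3.42561199e-01,  1.52476395e+00, -1.85714603e-05,
        1.27544199e+00, -1.46042392e-01]), 'qvel': array([ 6.16341838e-04, -3.09757237e-03, -1.27395852e-03,  1.39284403e-04,
        6.53540086e-05,  4.53222091e-04]), 'joint_efforts': array([ 7.77697041e-04, -4.31467974e+01, -2.44354481e+01,  7.18527543e-02,
        5.37493068e-02, -1.04629132e-04]), 'tool_pos': array([0.21667674, 0.47788899, 0.24321713]), 'tool_rot': array([-3.14042809e+00, -1.53343044e-04,  2.71584760e+00]), 'contact_force': array([-0.11421287, -0.82327747, -0.82140314]), 'torque': array([-0.00229149,  0.04707802,  0.01333863]), 'opening': 0.0922165819477679}
```

View pics/side0.png

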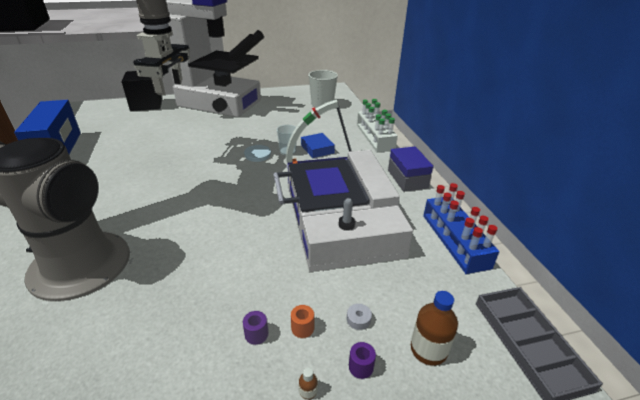

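View pics/top0.png

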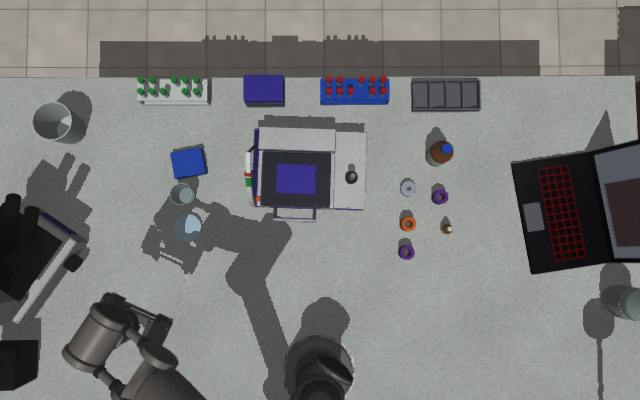

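View pics/wrist0.png

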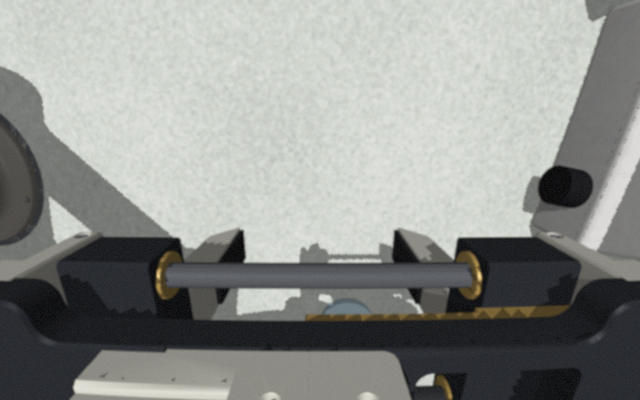

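The side view shows the orange sleeve at (302,321). Purple lookalikes are at (255,327) and (362,360), and the spacer is at (359,317). The pin is at (347,212) and the bar at about (284,187). In the top view the sleeve is at (408,224), the purples at (406,252) and (440,197), the spacer at (408,187), the pin at (351,177) and the bar at (295,214). I choose the orange tube and will check it in close crops.

```bash
python3 - <<'E'
from h import *
crop('side0',230,280,390,400,5,'c1'); crop('side0',260,130,420,250,5,'c2')
crop('top0',380,170,460,230,10,'c3'); crop('top0',240,110,380,215,5.7,'c4')
E
```

```text
(no output)
```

View pics/c1.png

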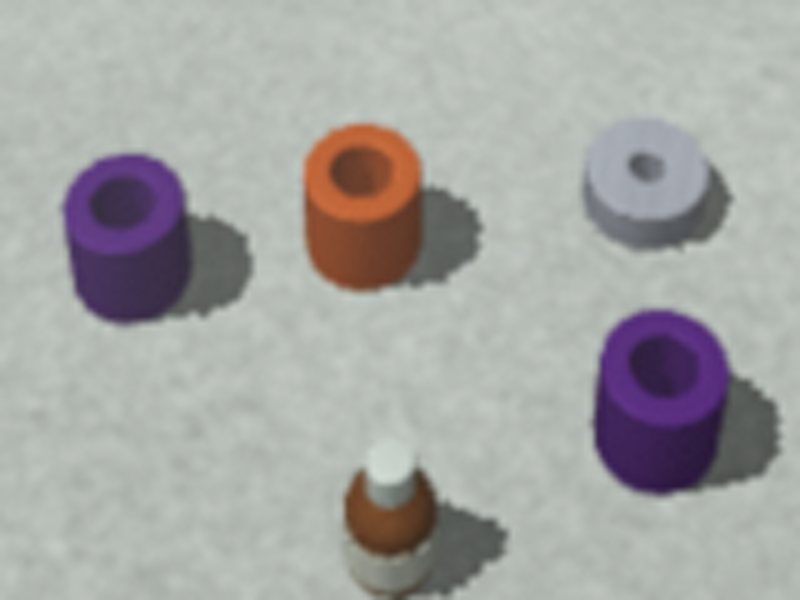

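View pics/c2.png

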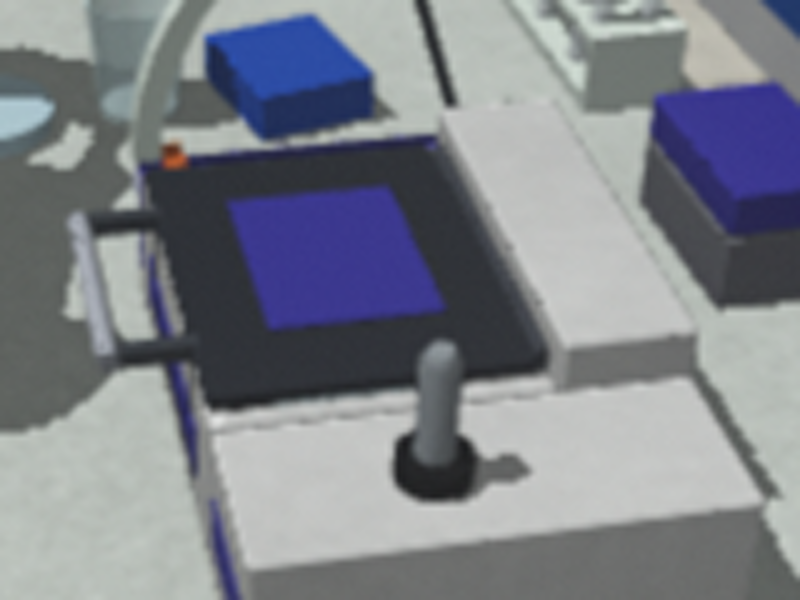

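View pics/c3.png

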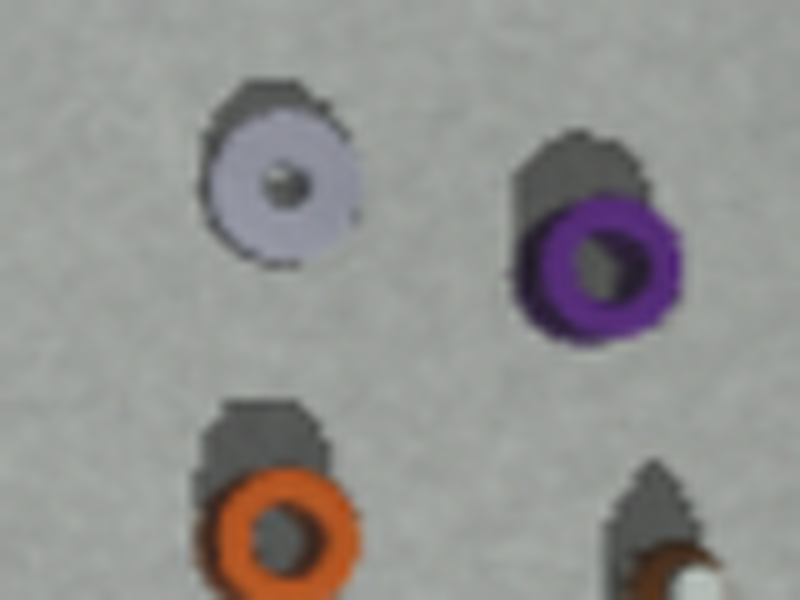

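View pics/c4.png

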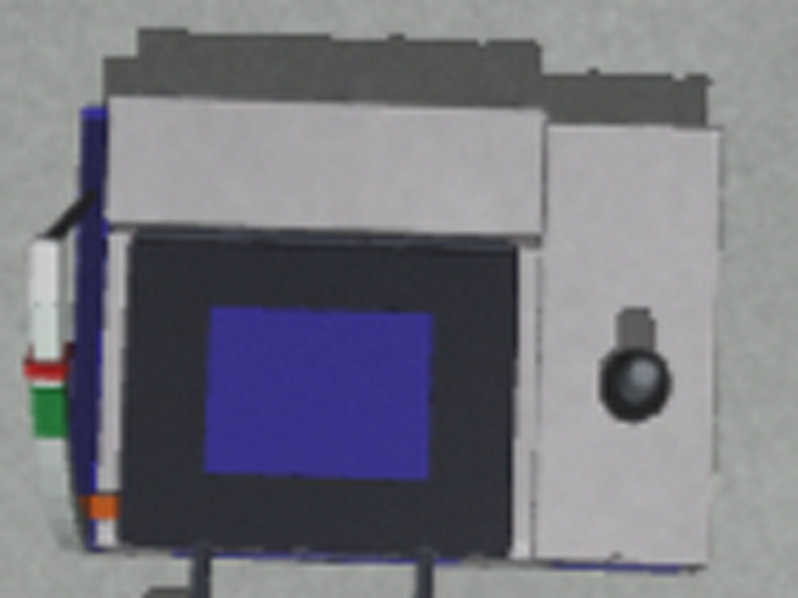

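The crops confirm the choice: the orange tube has an open ~24 mm bore, the spacer's bore is small, and both purples are clearly purple. Rim centre is at crop c1 (362,172) and c3 (288,539). Next, triangulate.

```bash
python3 - <<'E'
from h import *
S=load('side0');T=load('top0')
m=lambda x,y,u0,v0,s:(u0+(x+.5)/s-.5, v0+(y+.5)/s-.5)
def both(a,b): 
    p=tri([(S,*a),(T,*b)]); print(p.round(4),'res',(proj(S,p)-a).round(1),(proj(T,p)-b).round(1)); return p
print('sleeve rim');both(m(362,172,230,280,5),m(288,539,380,170,10))
print('pin tip');both(m(442,350,260,130,5),m(646,370,240,110,5.7))
print('boss top atz .104', atz(T,*m(635,384,240,110,5.7),.104), 'side',atz(S,*m(436,455,260,130,5),.104))
# deck/hatch corners depth for yaw: window in hatch purple rectangle
for n,a in dict(tl=(210,308),tr=(432,313),bl=(205,472),br=(428,478)).items():
    print(n,pt(T,*m(*a,240,110,5.7)).round(4))
crop('top0',255,180,335,240,10,'c5'); crop('side0',265,160,305,210,15,'c6')
# depth-based masks: orange pts
d=S;hsv=cv2.cvtColor(d['pixels'],cv2.COLOR_BGR2HSV)
mk=(hsv[...,0]>5)&(hsv[...,0]<18)&(hsv[...,1]>140)&(hsv[...,2]>80)
v,u=np.nonzero(mk);k=(v>290)&(v<345)&(u>280)&(u<330)
P=np.array([pt(d,a,b) for a,b in zip(u[k],v[k])]);P=P[P[:,2]>.042];print('side depth rim',P.mean(0),P.min(0),P.max(0),len(P))
E
```

```text
sleeve rim
[ 0.4644 -0.2847  0.0441] res [-0.3  0. ] [ 0.  -0.2]
pin tip
[ 0.6063 -0.1021  0.1623] res [ 0. -0.] [-0.  0.]
boss top atz .104 [ 0.60562075 -0.10062597  0.104     ] side [ 0.60665029 -0.10304355  0.104     ]
tl [0.6479 0.1277 0.1014]
tr [0.6455 0.0082 0.0963]
bl [0.559  0.13   0.1059]
br [0.5557 0.0108 0.1003]
side depth rim [ 0.4631712  -0.29304615  0.0521726 ] [ 0.37507432 -0.75042879  0.04209113] [ 0.48561129 -0.26483984  0.66323869] 281
```

View pics/c5.png

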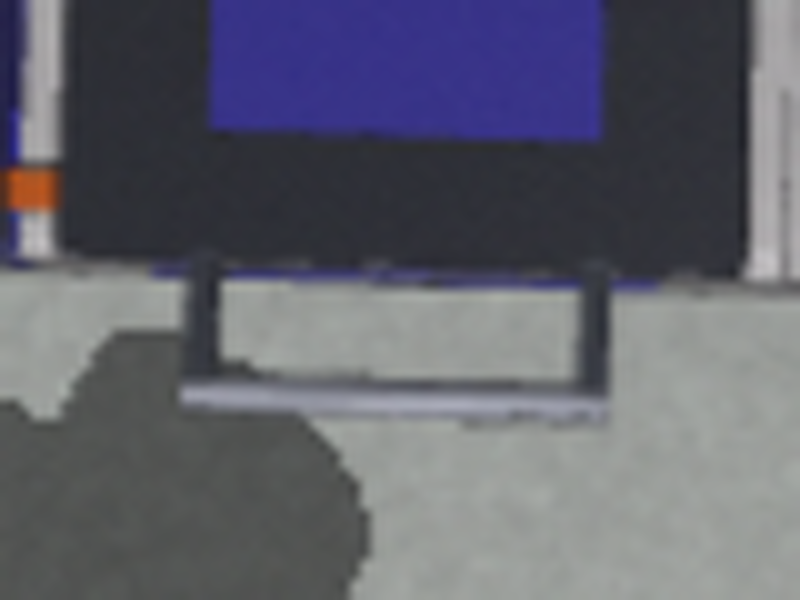

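View pics/c6.png

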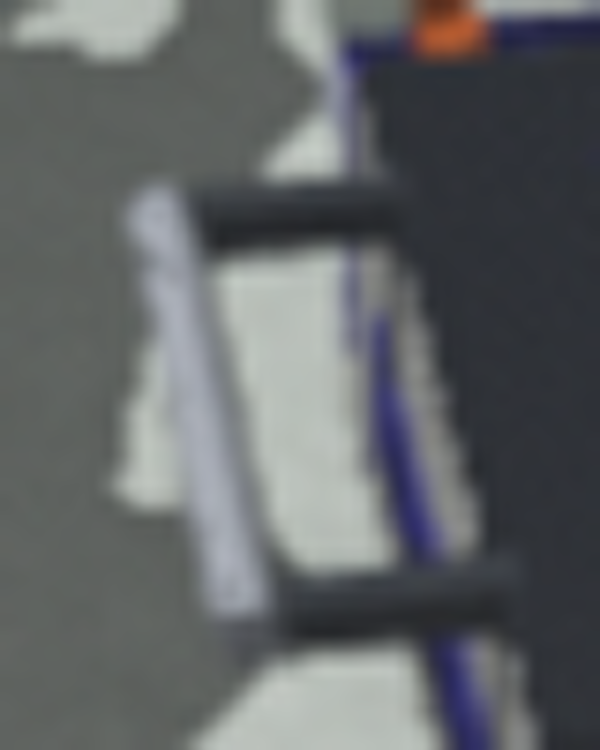

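```bash
python3 - <<'E'
from h import *
S=load('side0');T=load('top0')
m=lambda x,y,u0,v0,s:(u0+(x+.5)/s-.5, v0+(y+.5)/s-.5)
def both(a,b): 
    p=tri([(S,*a),(T,*b)]); print(p.round(4),'res',(proj(S,p)-a).round(1),(proj(T,p)-b).round(1)); return p
A=both(m(160,203,265,160,15),m(182,397,255,180,10))
B=both(m(243,610,265,160,15),m(607,410,255,180,10))
print(np.linalg.norm(A-B),(A+B)/2,np.arctan2(-(A-B)[0],(A-B)[1]))
# yaw from edges in top image: deck line edges at z .09: front edge of body  (c4)
for n,p,q,z in [('cover front',(110,228),(540,238),.115),('win top',(210,308),(432,313),.101),('win bot',(205,472),(428,478),.101),('win left',(205,472),(210,308),.101),('win right',(428,478),(432,313),.101),('deck right',(706,565),(718,130),.09)]:
    a=atz(T,*m(*p,240,110,5.7),z);b=atz(T,*m(*q,240,110,5.7),z);e=a-b
    ang=np.arctan2(-e[0],e[1]) if abs(e[1])>abs(e[0]) else np.arctan2(e[1],e[0])
    print(n,a.round(4),b.round(4),np.degrees((ang+np.pi/2)%np.pi-np.pi/2).round(2))
E
```

```text
[0.4787 0.1388 0.0986] res [-0.4  0. ] [ 0.  -0.4]
[0.4734 0.0093 0.1019] res [-0.3  0. ] [ 0.  -0.2]
0.12966349002070954 [0.47607087 0.07406484 0.10021493] -0.04055189388331364
cover front [0.6893 0.1801 0.115 ] [ 0.6831 -0.0497  0.115 ] -1.54
win top [0.648  0.1277 0.101 ] [0.6449 0.0082 0.101 ] -1.51
win bot [0.5594 0.1303 0.101 ] [0.5557 0.0108 0.101 ] -1.79
win left [0.5594 0.1303 0.101 ] [0.648  0.1277 0.101 ] -1.68
win right [0.5557 0.0108 0.101 ] [0.6449 0.0082 0.101 ] -1.64
deck right [ 0.5089 -0.139   0.09  ] [ 0.7462 -0.1482  0.09  ] -2.22
```

Emit:
step_arm(series=[[1, 0.29, -0.96, 0, 0.26], [1, 0.29, -0.96, 0, 0.26], [1, 0.29, -0.96, 0, 0.26], [1, 0.29, -0.96, 0, 0.26], [1, 0.29, -0.96, 0, 0.26], [1, 0.29, -0.96, 0, 0.26], [1, 0.29, -0.96, 0, 0.26], [1, 0.29, -0.96, 0, 0.26], [1, 0.29, -0.96, 0, 0.26], [1, 0.29, -0.96, 0, 0.26]])

```text
time: 1.15
tool_pos: [0.2894, 0.2371, 0.2436]
tool_rot: [-3.142, -0.0, 2.925]
contact_force: [0.5, 0.1, 0.6]
opening: 0.0917
```

Emit:
step_arm(series=[[1, 0.29, -0.96, 0, 0.27], [1, 0.29, -0.96, 0, 0.27], [1, 0.29, -0.96, 0, 0.27], [1, 0.29, -0.96, 0, 0.27], [1, 0.29, -0.96, 0, 0.27], [1, 0.29, -0.96, 0, 0.27], [1, 0.29, -0.96, 0, 0.27], [1, 0.29, -0.96, 0, 0.27], [1, 0.29, -0.96, 0, 0.27], [1, 0.29, -0.96, 0, 0.27]])

```text
time: 2.15
tool_pos: [0.3619, -0.0029, 0.2437]
tool_rot: [3.141, -0.0, 3.141]
contact_force: [0.7, 0.0, 0.7]
opening: 0.0915
```

Emit:
step_arm(series=[[1, 0, -0.9, 0, 0], [1, 0, -0.9, 0, 0], [1, 0, -0.9, 0, 0], [1, 0, -0.9, 0, 0], [1, 0, -0.9, 0, 0], [1, 0, -0.9, 0, 0], [1, 0, -0.9, 0, 0], [1, 0, -0.9, 0, 0], [1, 0, -0.9, 0, 0], [1, 0, -0.9, 0, 0], [1, 0, 0, 0, 0], [1, 0, 0, 0, 0]])

```text
time: 3.35
tool_pos: [0.3616, -0.2265, 0.2434]
tool_rot: [3.14, -0.001, 3.139]
contact_force: [0.3, -0.4, 0.5]
opening: 0.0918
```

```bash
python3 - <<'E'
from h import *
d=grab('wrist','w1'); print(proj(d,[.464,-.285,.046]),proj(d,[.606,-.102,.162]))
E
```

```text
[274.4644193  255.08394571] [430.05565055 416.49392483]
```

View pics/w1.png

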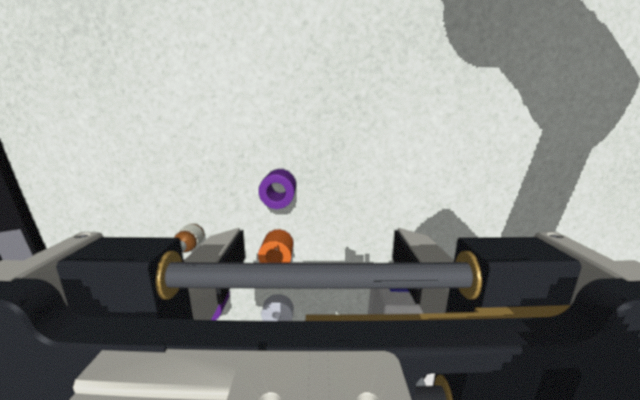

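Emit:
step_arm(series=[[1, 0.82, -0.47, -0.4, 0], [1, 0.82, -0.47, -0.4, 0], [1, 0.82, -0.47, -0.4, 0], [1, 0.82, -0.47, -0.4, 0], [1, 0.82, -0.47, -0.4, 0], [1, 0, 0, 0, 0], [1, 0, 0, 0, 0]])

```text
time: 4.1
tool_pos: [0.4641, -0.2843, 0.1934]
tool_rot: [3.14, -0.001, 3.141]
contact_force: [0.1, 0.4, -0.5]
opening: 0.092
```

```bash
python3 - <<'E'
from h import *
grab('side','s2'); crop('s2',200,200,400,350,4,'s2c')
d=grab('wrist','w2'); print(proj(d,[.464,-.285,.046]))
crop('w2',200,200,420,365,3.6,'w2c')
E
```

```text
[317.37162909 190.0799914 ]
```

View pics/s2c.png

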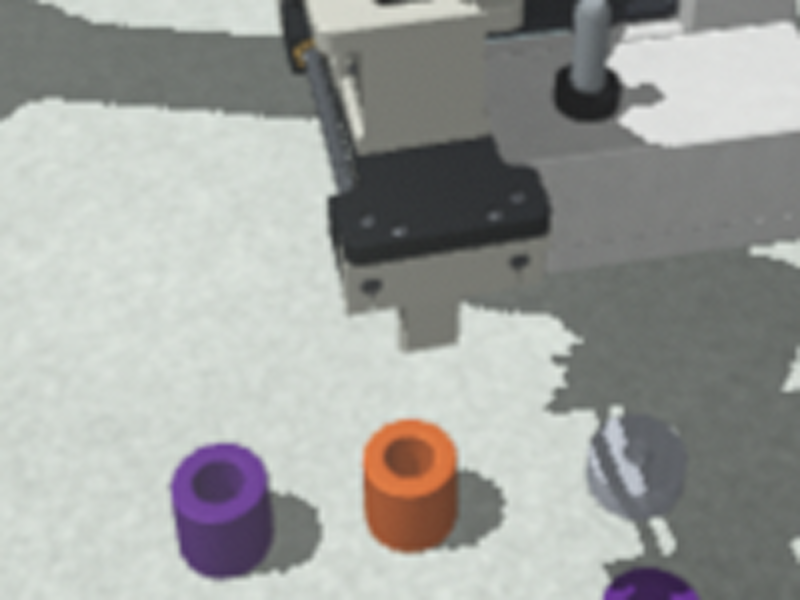

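View pics/w2c.png

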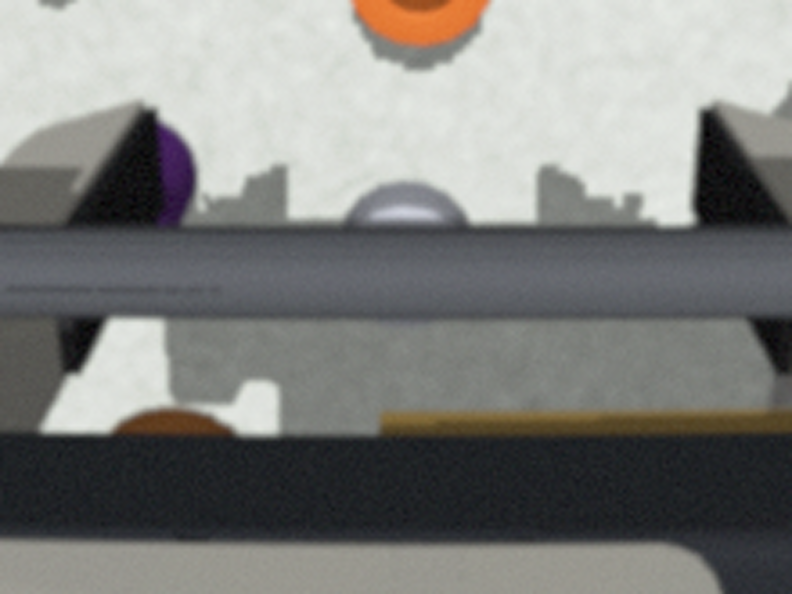

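```bash
python3 - <<'E'
from h import *
crop('w2',270,150,370,225,8,'w2d')
E
```

```text
(no output)
```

View pics/w2d.png

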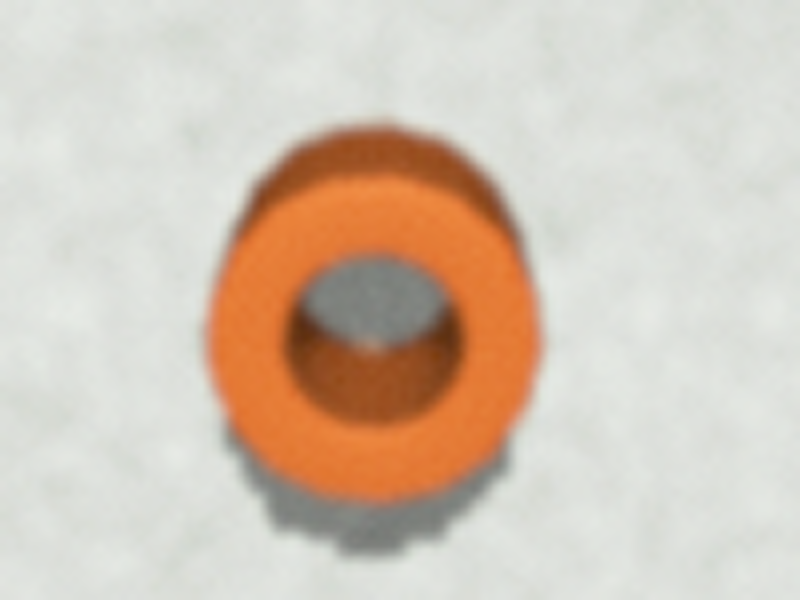

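The wrist crop shows the orange rim centre at full-image (316.5,191.7), within 2 px of the prediction (317.4,190.1).

```bash
python3 - <<'E'
from h import *
d=load('w2');print(atz(d,316.5,191.7,.046)); S=load('side0')
print(tri([(d,316.5,191.7),(S,230+362.5/5-.5,280+172.5/5-.5)]))
E
```

```text
[ 0.46577721 -0.2859312   0.046     ]
[ 0.46519485 -0.28601535  0.04602685]
```

Emit:
step_arm(series=[[1, 0.04, -0.04, -0.93, 0], [1, 0, 0, -0.93, 0], [1, 0, 0, -0.93, 0], [1, 0, 0, -0.93, 0], [1, 0, 0, -0.93, 0], [1, 0, 0, -0.93, 0], [1, 0, 0, -0.93, 0], [1, 0, 0, 0, 0], [1, 0, 0, 0, 0]])

```text
time: 5.1
tool_pos: [0.4653, -0.2865, 0.0319]
tool_rot: [-3.142, 0.0, 3.14]
contact_force: [0.4, 0.4, -0.2]
opening: 0.0918
```

Emit:
step_arm(series=[[0.4, 0, 0, 0, 0], [0.4, 0, 0, 0, 0], [0.4, 0, 0, 0, 0], [0.4, 0, 0, 0, 0], [0.4, 0, 0, 0, 0], [0.4, 0, 0, 0, 0], [0.4, 0, 0, 0, 0]], squeeze=15)

```text
time: 5.8
tool_pos: [0.4653, -0.2866, 0.031]
tool_rot: [3.142, 0.0, 3.14]
contact_force: [-0.0, 0.5, 0.8]
opening: 0.0461
```

Emit:
step_arm(series=[[0.4, 0, 0, 0.8, 0], [0.4, 0, 0, 0.8, 0], [0.4, 0, 0, 0.8, 0], [0.4, 0, 0, 0.8, 0], [0.4, 0, 0, 0.8, 0], [0.4, 0, 0, 0.8, 0], [0.4, 0, 0, 0.8, 0], [0.4, 0, 0, 0.8, 0], [0.4, 0, 0, 0.8, 0]])

```text
time: 6.7
tool_pos: [0.4651, -0.2864, 0.2115]
tool_rot: [3.141, -0.001, 3.14]
contact_force: [-0.0, -0.4, -1.2]
opening: 0.0463
```

Emit:
step_arm(series=[[0.4, 0.57, 0.74, 0, 0], [0.4, 0.57, 0.74, 0, 0], [0.4, 0.57, 0.74, 0, 0], [0.4, 0.57, 0.74, 0, 0], [0.4, 0.57, 0.74, 0, 0], [0.4, 0.57, 0.74, 0, 0], [0.4, 0.57, 0.74, 0, 0], [0.4, 0.57, 0.74, 0, 0], [0.4, 0.57, 0.74, 0, 0], [0.4, 0.57, 0.74, 0, 0], [0.4, 0, 0, 0, 0], [0.4, 0, 0, 0, 0]])

```text
time: 7.9
tool_pos: [0.6075, -0.1014, 0.2104]
tool_rot: [3.142, -0.001, 3.141]
contact_force: [-0.3, 0.3, -1.1]
opening: 0.0459
```

```bash
python3 - <<'E'
from h import *
grab('side','s3'); crop('s3',300,140,400,230,8,'s3c'); d=grab('wrist','w3')
print(sensors.observe()['tool_pos'],proj(d,[.606,-.102,.162]))
E
```

```text
[ 0.60729426 -0.10222554  0.21073103] [317.69664325 222.85420187]
```

View pics/s3c.png

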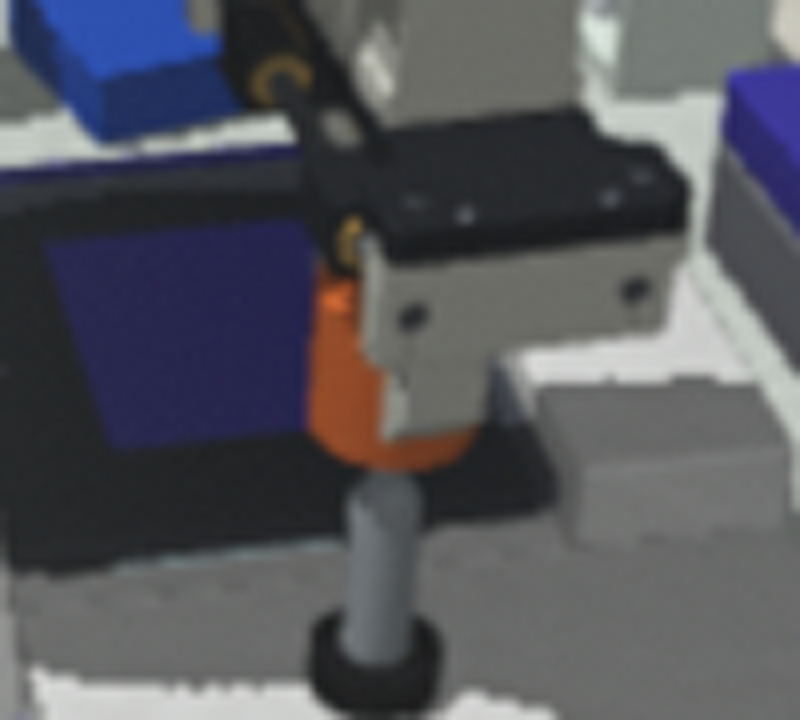

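View pics/w3.png

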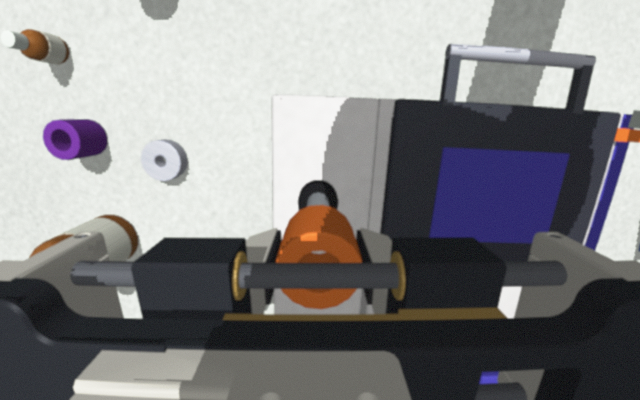

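```bash
python3 - <<'E'
from h import *
S=load('s3');W=load('w3')
c=lambda p,u0,v0,s:((np.asarray(p)-[u0,v0]+.5)*s-.5).round(1)
t=np.linspace(0,2*np.pi,73)
def ring(d,x,y,z,r): return np.array([proj(d,[x+r*np.cos(a),y+r*np.sin(a),z]) for a in t])
for z in (.180,.226):
  R=c(ring(S,.6073,-.1018,z,.023),300,140,8); print('sleeve',z,R.min(0),R.max(0))
R=c(ring(S,.606,-.102,.104,.019),300,140,8);print('boss',R.min(0),R.max(0))
R=c(ring(S,.606,-.102,.14,.010),300,140,8);print('pin',R.min(0),R.max(0))
crop('w3',260,170,380,260,6.6,'w3c')
R=c(ring(W,.606,-.102,.104,.019),260,170,6.6);print('W boss',R.min(0),R.max(0))
R=c(ring(W,.6073,-.1018,.180,.023),260,170,6.6);print('W sleeve',R.min(0),R.max(0))
im=S['pixels']; 
row=cv2.resize(im[140:230,300:400],None,fx=8,fy=8,interpolation=cv2.INTER_CUBIC)
E
```

```text
sleeve 0.18 [309.3 377.6] [480.7 476.4]
sleeve 0.226 [317.  234.7] [494.2 330.2]
boss [307.4 604.5] [441.9 689.7]
pin [345.7 523.4] [418.2 567.5]
W boss [248.1  66.5] [521.2 328.4]
W sleeve [154.9 208.7] [615.6 634.3]
```

View pics/w3c.png

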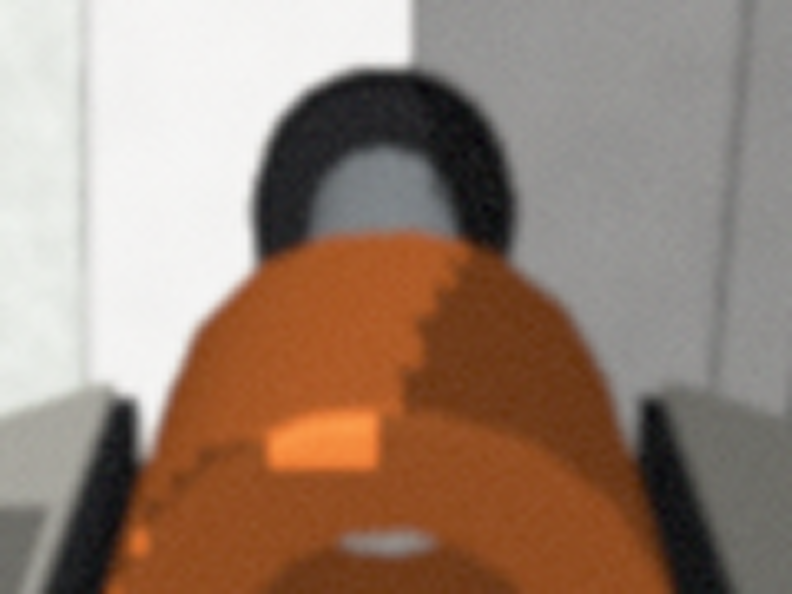

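Emit:
step_arm(series=[[0.4, -0.06, 0, -0.3, 0], [0.4, 0, 0, -0.4, 0], [0.4, 0, 0, -0.4, 0], [0.4, 0, 0, -0.3, 0], [0.4, 0, 0, 0, 0]])

```text
time: 8.5
tool_pos: [0.6056, -0.1015, 0.1741]
tool_rot: [3.141, -0.003, 3.14]
contact_force: [-0.3, 0.4, -1.0]
opening: 0.0456
```

```bash
python3 - <<'E'
from h import *
grab('side','s4'); crop('s4',300,140,400,230,8,'s4c'); print(sensors.observe())
E
```

```text
{'time': 8.55, 'qpos': array([-2.90815904e-01,  5.62722333e-01,  1.36109908e+00,  3.49024286e-05,
        1.21938631e+00, -1.85973397e+00]), 'qvel': array([ 0.00154285, -0.013563  , -0.02096864, -0.00090014,  0.00912031,
       -0.00038252]), 'joint_efforts': array([-6.61697541e-02, -5.33139789e+01, -2.35651714e+01, -6.02851482e-02,
        1.17767649e-03, -1.91890774e-05]), 'tool_pos': array([ 0.6059894 , -0.10161465,  0.17509183]), 'tool_rot': array([ 3.14110107e+00, -1.53879489e-03,  3.13970273e+00]), 'contact_force': array([ 0.50746628, -0.72988857, -0.31998615]), 'torque': array([ 0.04411039,  0.04122179, -0.00366056]), 'opening': 0.0460129747334909}
```

View pics/s4c.png

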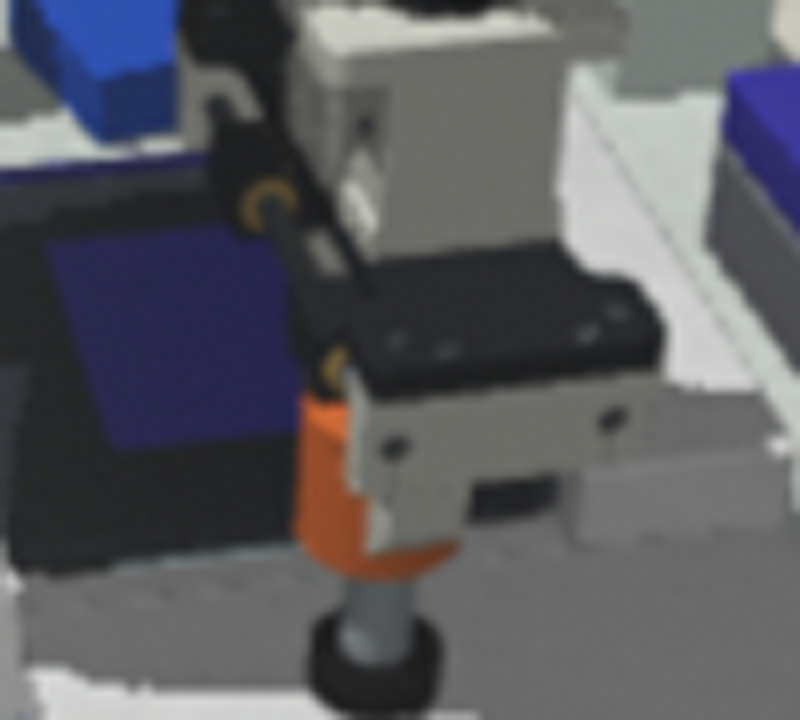

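The sleeve is on the pin with axes aligned in the side view (sleeve 298–461, pin about 345–412) and no contact force. Continuing down.

Emit:
step_arm(series=[[0.4, 0, 0, -0.4, 0], [0.4, 0, 0, -0.4, 0], [0.4, 0, 0, -0.4, 0], [0.4, 0, 0, -0.24, 0], [0.4, 0, 0, 0, 0]])

```text
time: 9.05
tool_pos: [0.6057, -0.1014, 0.1386]
tool_rot: [3.141, -0.002, 3.14]
contact_force: [-0.6, -0.3, -0.7]
opening: 0.0464
```

Emit:
step_arm(series=[[0.4, 0, 0, -0.06, 0], [0.4, 0, 0, -0.06, 0], [0.4, 0, 0, 0, 0]])

```text
time: 9.35
tool_pos: [0.6064, -0.1016, 0.1371]
tool_rot: [3.142, 0.0, 3.14]
contact_force: [0.2, -0.0, -0.5]
opening: 0.0459
```

Emit:
step_arm(series=[[0.4, 0, 0, -0.06, 0], [0.4, 0, 0, 0, 0], [0.55, 0, 0, 0, 0], [0.62, 0, 0, 0, 0], [0.68, 0, 0, 0, 0], [0.68, 0, 0, 0, 0], [0.68, 0, 0, 0, 0]])

```text
time: 10.05
tool_pos: [0.6064, -0.1016, 0.1356]
tool_rot: [3.142, 0.0, 3.14]
contact_force: [0.1, 0.7, 0.1]
opening: 0.0622
```

Emit:
step_arm(series=[[0.68, 0, 0, 0.3, 0], [0.68, 0, 0, 0.6, 0], [0.68, 0, 0, 0.8, 0], [0.68, 0, 0, 0.8, 0], [0.68, 0, 0, 0.8, 0], [0.68, 0, 0, 0.8, 0], [0.68, 0, 0, 0, 0]])

```text
time: 10.75
tool_pos: [0.6077, -0.102, 0.2416]
tool_rot: [-3.14, 0.006, 3.14]
contact_force: [0.3, -0.1, 0.1]
opening: 0.0625
```

```bash
python3 - <<'E'
from h import *
S=grab('side','s5'); crop('s5',300,140,400,230,8,'s5c'); print(sensors.observe()['tool_pos'])
c=lambda p,u0,v0,s:((np.asarray(p)-[u0,v0]+.5)*s-.5).round(1)
t=np.linspace(0,2*np.pi,73)
for z in (.104,.15):
  R=c([proj(S,[.606+.023*np.cos(a),-.102+.023*np.sin(a),z]) for a in t],300,140,8);print(z,R.min(0),R.max(0))
E
```

```text
[ 0.60693478 -0.10178714  0.23952433]
0.104 [293.3 595.9] [456.1 699. ]
0.15 [300.1 467. ] [468.1 567.7]
```

View pics/s5c.png

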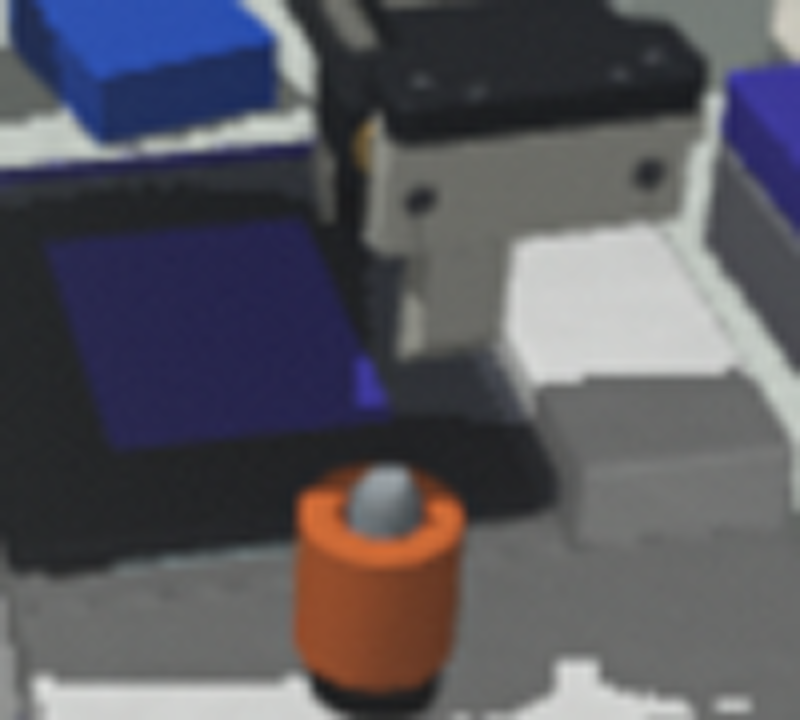

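The sleeve is seated. Its rim is observed at 296–466 against 300–468 predicted for fully down, and it sits on the black boss. Now turn and move over the bar.

Emit:
step_arm(series=[[0.5, -0.26, 0.35, 0, -1], [0.33, -0.26, 0.35, 0, -1], [0.33, -0.26, 0.35, 0, -1], [0.33, -0.26, 0.35, 0, -1], [0.33, -0.26, 0.35, 0, -1], [0.33, -0.26, 0.35, 0, -1], [0.33, -0.26, 0.35, 0, -1], [0.33, -0.26, 0.35, 0, -1], [0.33, -0.26, 0.35, 0, -1], [0.33, -0.26, 0.35, 0, -1]])

```text
time: 11.8
tool_pos: [0.5404, -0.0137, 0.2366]
tool_rot: [-3.14, -0.002, 2.336]
contact_force: [0.5, -0.1, 0.6]
opening: 0.0305
```

Emit:
step_arm(series=[[0.33, -0.26, 0.35, 0, -1], [0.33, -0.26, 0.35, 0, -1], [0.33, -0.26, 0.35, 0, -1], [0.33, -0.26, 0.35, 0, -1], [0.33, -0.26, 0.35, 0, -1], [0.33, -0.26, 0.35, 0, -1], [0.33, -0.26, 0.35, 0, -1], [0.33, -0.26, 0.35, 0, -1], [0.33, -0.26, 0.35, 0, -1], [0.33, -0.26, 0.35, 0, -1], [0.33, 0, 0, 0, 0], [0.33, 0, 0, 0, 0]])

```text
time: 13.0
tool_pos: [0.4761, 0.0733, 0.2373]
tool_rot: [-3.141, 0.0, 1.542]
contact_force: [0.1, -0.2, 0.3]
opening: 0.0304
```

```bash
python3 - <<'E'
from h import *
grab('side','s6'); d=grab('wrist','w6'); o=sensors.observe();print(o['tool_pos'],o['tool_rot'],o['opening'])
for y in (.0093,.074,.1388): print(proj(d,[.476+ (y-.074)*.03,y,.096]))
E
```

```text
[0.47649247 0.07301536 0.23760292] [-3.14124834e+00  1.98189103e-04  1.54106840e+00] 0.03071954526698176
[317.22638065 248.61171518]
[317.1701679  192.06113985]
[317.11195656 128.00341768]
```

View pics/w6.png

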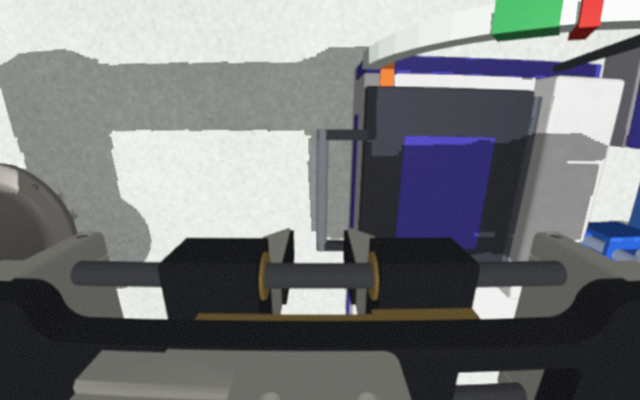

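View pics/s6.png

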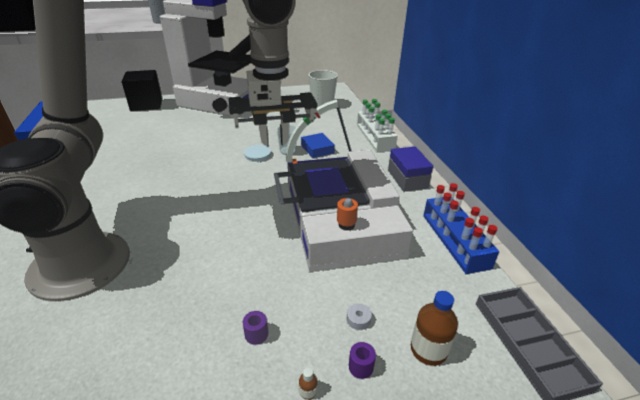

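```bash
python3 - <<'E'
from h import *
crop('w6',290,115,390,190,8,'w6c');crop('w6',290,190,390,265,8,'w6d')
E
```

```text
(no output)
```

View pics/w6c.png

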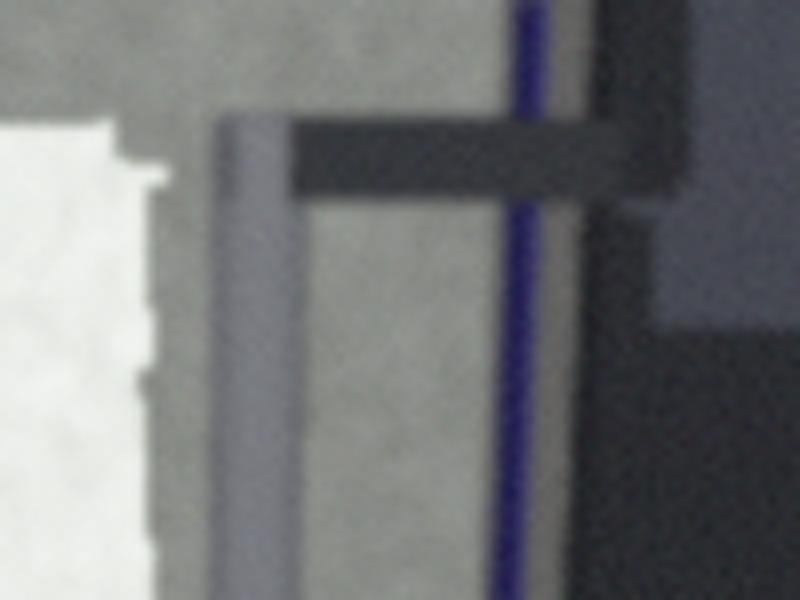

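View pics/w6d.png

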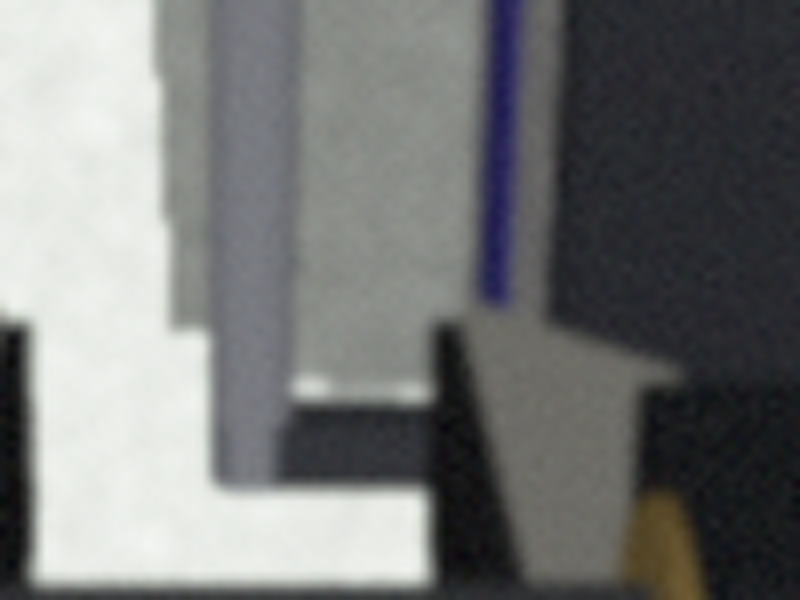

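```bash
python3 - <<'E'
from h import *
W=load('w6');S=load('side0');T=load('top0')
for v,x in ((130,257),(160,258),(190,258),(220,257),(250,253)): print(v,atz(W,290+(x+.5)/8-.5,v,.096).round(4))
m=lambda x,y,u0,v0,s:(u0+(x+.5)/s-.5, v0+(y+.5)/s-.5)
e=[[(S,*m(160,203,265,160,15)),(T,*m(182,397,255,180,10)),(W,321.7,129.7)],[(S,*m(243,610,265,160,15)),(T,*m(607,410,255,180,10)),(W,321.2,250.5)]]
for L in e:
    print('all',tri(L).round(4),'WS',tri([L[0],L[2]]).round(4),'WT',tri(L[1:]).round(4))
for p in T,S: print([atz(L[0 if p is S else 1][0],*L[0 if p is S else 1][1:],.096).round(4) for L in e])
E
```

```text
130 [0.4824 0.1368 0.096 ]
160 [0.4817 0.1073 0.096 ]
190 [0.4809 0.0761 0.096 ]
220 [0.4799 0.0429 0.096 ]
250 [0.4784 0.0075 0.096 ]
all [0.4799 0.138  0.0991] WS [0.4811 0.1373 0.0994] WT [0.4798 0.1379 0.1065]
all [0.4751 0.0096 0.1014] WS [0.4763 0.0098 0.1014] WT [0.4756 0.0092 0.1002]
[array([0.4776, 0.1391, 0.096 ]), array([0.473 , 0.0094, 0.096 ])]
[array([0.4804, 0.1428, 0.096 ]), array([0.4751, 0.0172, 0.096 ])]
```

Emit:
step_arm(series=[[0.33, 0.09, 0, -0.8, 0], [0.33, 0, 0, -0.8, 0], [0.33, 0, 0, -0.8, 0], [0.33, 0, 0, -0.8, 0], [0.33, 0, 0, 0, 0]])

```text
time: 13.6
tool_pos: [0.4772, 0.0729, 0.1556]
tool_rot: [-3.136, 0.0, 1.54]
contact_force: [-0.1, 0.7, 0.2]
opening: 0.0305
```

```bash
python3 - <<'E'
from h import *
grab('side','s7'); d=grab('wrist','w7'); o=sensors.observe();print(o['tool_pos'],o['tool_rot'],o['opening'])
crop('w7',240,60,400,180,5,'w7c');crop('s7',240,130,340,205,8,'s7c')
E
```

```text
[0.47885573 0.07307973 0.1581373 ] [-3.14125791e+00  6.37482778e-05  1.53993548e+00] 0.029955259330096847
```

View pics/w7.png

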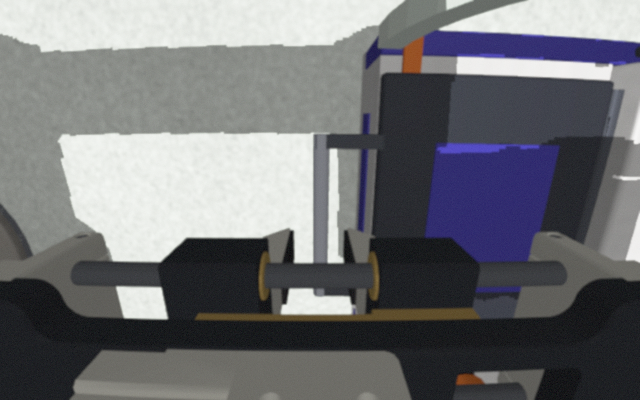

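View pics/s7c.png

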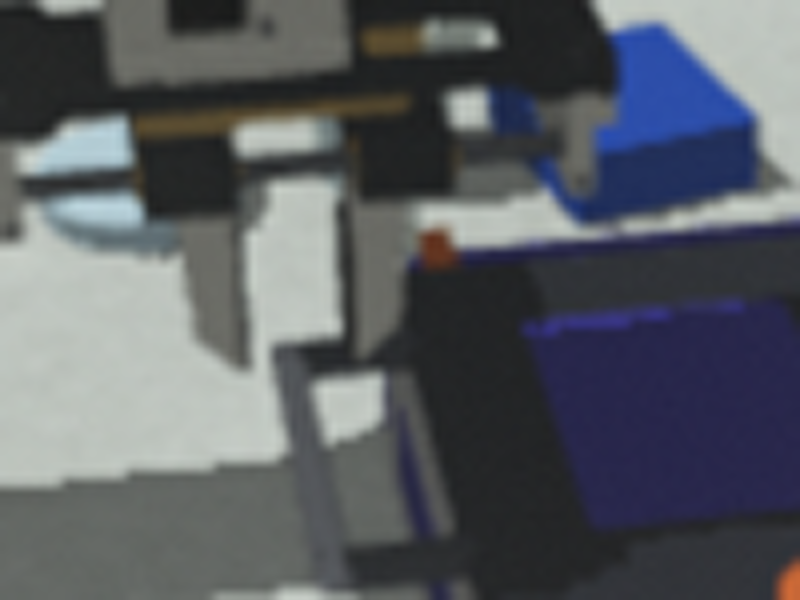

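In the wrist view the bar (u≈321) runs between the fingertips (u 291 and 346), so it is centred. Descend.

Emit:
step_arm(series=[[0.33, 0.03, 0, -0.6, 0], [0.33, 0, 0, -0.6, 0], [0.33, 0, 0, -0.6, 0], [0.33, 0, 0, -0.3, 0], [0.33, 0, 0, 0, 0], [0.33, 0, 0, 0, 0]])

```text
time: 14.3
tool_pos: [0.48, 0.0733, 0.1063]
tool_rot: [3.14, -0.0, 1.54]
contact_force: [0.4, -0.3, -0.7]
opening: 0.0299
```

```bash
python3 - <<'E'
from h import *
grab('side','s8'); o=sensors.observe();print(o['tool_pos'],o['contact_force'],o['opening'])
crop('s8',240,130,340,205,8,'s8c')
E
```

```text
[0.480026   0.07335795 0.10645107] [-0.40773977 -0.94547912  0.22251703] 0.030337345522355858
```

View pics/s8c.png

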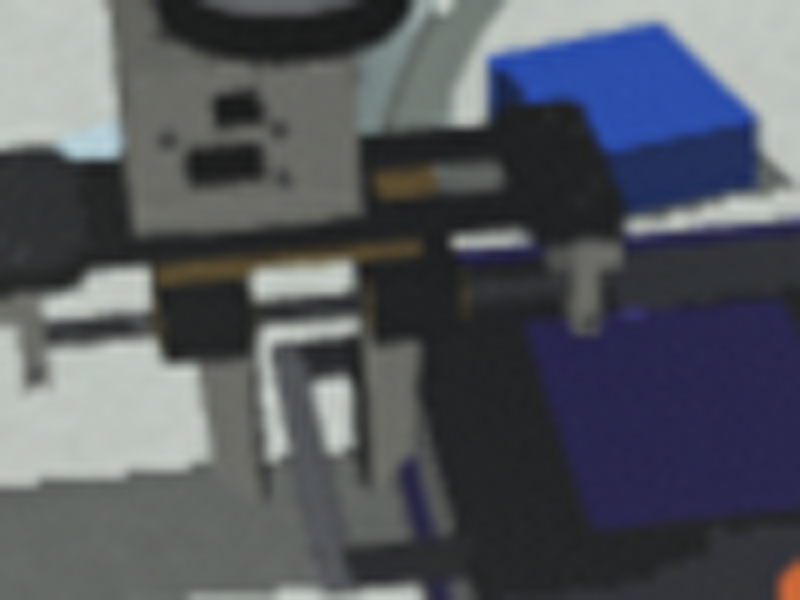

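Emit:
step_arm(series=[[0.33, 0, 0, -0.08, 0], [0.2, 0, 0, 0, 0], [0.05, 0, 0, 0, 0], [0.05, 0, 0, 0, 0], [0.05, 0, 0, 0, 0], [0.05, 0, 0, 0, 0]], squeeze=8)

```text
time: 14.95
tool_pos: [0.4794, 0.0734, 0.1036]
tool_rot: [3.141, -0.0, 1.54]
contact_force: [-0.5, 0.3, -0.5]
opening: 0.0116
```

```bash
python3 - <<'E'
from h import *
d=grab('wrist','w9'); o=sensors.observe();print(o['tool_pos'],o['tool_rot'],o['contact_force'],o['torque'],o['opening'])
E
```

```text
[0.47940395 0.07339489 0.10355851] [3.14135286e+00 1.46016458e-05 1.53976442e+00] [ 0.14043227 -0.00427661  0.63426392] [-0.03964562  0.04721876  0.0114736 ] 0.01131586370148701
```

View pics/w9.png

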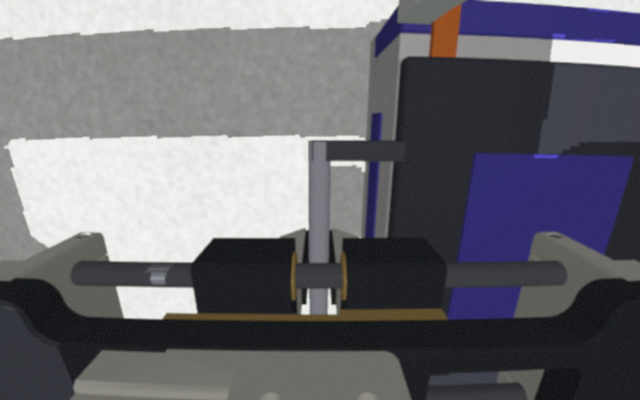

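```bash
cat > arc.py <<'E'
import numpy as np,sys
def rows(q0,q1,n):
    qs=np.linspace(q0,q1,n+1); P=np.c_[-210*np.cos(qs),210*np.sin(qs)]/25
    c=P[0].copy(); out=[];cy=0
    for p in P[1:]:
        d=(p-c).round(2); c=c+d; y=round(-.03*(c[0]-P[0][0])-cy,2);cy+=y; out.append([.05,float(d[0]),y,float(d[1]),0])
    return out
if __name__=='__main__':
    r=rows(float(sys.argv[1]),float(sys.argv[2]),int(sys.argv[3]))
    for i in range(0,len(r),12): print(r[i:i+12])
E
python3 arc.py 0 .48 12;python3 arc.py .48 .96 12;python3 arc.py .96 1.09 4
```

```text
[[0.05, 0.01, np.float64(-0.0), 0.34, 0], [0.05, 0.02, np.float64(-0.0), 0.33, 0], [0.05, 0.03, np.float64(-0.0), 0.34, 0], [0.05, 0.05, np.float64(-0.0), 0.33, 0], [0.05, 0.06, np.float64(-0.01), 0.33, 0], [0.05, 0.07, np.float64(0.0), 0.33, 0], [0.05, 0.09, np.float64(0.0), 0.32, 0], [0.05, 0.1, np.float64(-0.0), 0.32, 0], [0.05, 0.11, np.float64(-0.01), 0.32, 0], [0.05, 0.12, np.float64(0.0), 0.31, 0], [0.05, 0.14, np.float64(-0.0), 0.31, 0], [0.05, 0.15, np.float64(-0.01), 0.3, 0]]
[[0.05, 0.16, np.float64(-0.0), 0.29, 0], [0.05, 0.17, np.float64(-0.01), 0.29, 0], [0.05, 0.19, np.float64(-0.01), 0.28, 0], [0.05, 0.19, np.float64(-0.0), 0.28, 0], [0.05, 0.21, np.float64(-0.01), 0.26, 0], [0.05, 0.22, np.float64(-0.0), 0.26, 0], [0.05, 0.22, np.float64(-0.01), 0.25, 0], [0.05, 0.24, np.float64(-0.01), 0.24, 0], [0.05, 0.24, np.float64(-0.01), 0.23, 0], [0.05, 0.26, np.float64(-0.0), 0.22, 0], [0.05, 0.26, np.float64(-0.01), 0.2, 0], [0.05, 0.27, np.float64(-0.01), 0.2, 0]]
[[0.05, 0.23, np.float64(-0.01), 0.15, 0], [0.05, 0.23, np.float64(-0.0), 0.15, 0], [0.05, 0.23, np.float64(-0.01), 0.14, 0], [0.05, 0.24, np.float64(-0.01), 0.13, 0]]
```

Emit:
step_arm(series=[[0.05, 0.01, 0, 0.34, 0], [0.05, 0.02, 0, 0.33, 0], [0.05, 0.03, 0, 0.34, 0], [0.05, 0.05, 0, 0.33, 0], [0.05, 0.06, -0.01, 0.33, 0], [0.05, 0.07, 0, 0.33, 0], [0.05, 0.09, 0, 0.32, 0], [0.05, 0.1, 0, 0.32, 0], [0.05, 0.11, -0.01, 0.32, 0], [0.05, 0.12, 0, 0.31, 0], [0.05, 0.14, 0, 0.31, 0], [0.05, 0.15, -0.01, 0.3, 0]])

```text
time: 16.2
tool_pos: [0.502, 0.0726, 0.2009]
tool_rot: [-3.138, 0.0, 1.54]
contact_force: [-7.0, -0.8, 1.6]
opening: 0.0119
```

```bash
python3 - <<'E'
from h import *
grab('side','s10'); o=sensors.observe();print(o['tool_pos'],o['tool_rot'],o['contact_force'],o['torque'],o['opening'])
crop('s10',240,80,400,200,5,'s10c')
E
```

```text
[0.50258186 0.07256877 0.2021244 ] [-3.13956970e+00  2.84193462e-04  1.53993135e+00] [-9.18198591 -1.11271953  4.63566024] [-0.28219492  1.73092683 -0.03125523] 0.0111243975262332
```

View pics/s10c.png

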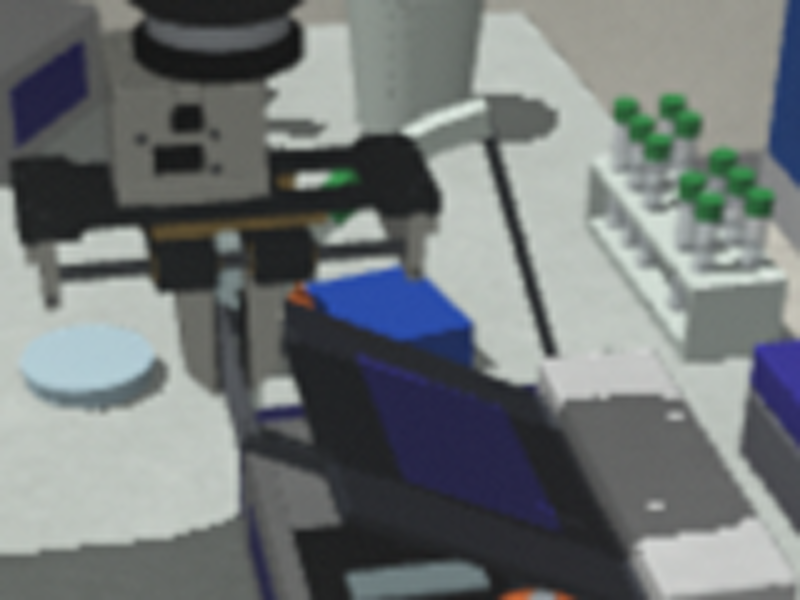

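Force on the tool is (-9, +4.6) N, pointing radially outward from the hinge, so my arc is slightly tight. I'll ease outward ~1.5 mm.

Emit:
step_arm(series=[[0.05, -0.04, 0, 0, 0], [0.05, 0, 0, 0, 0], [0.05, 0, 0, 0, 0]])

```text
time: 16.55
tool_pos: [0.5017, 0.0726, 0.2006]
tool_rot: [-3.141, 0.0, 1.54]
contact_force: [-5.9, -1.6, 1.9]
opening: 0.0115
```

```bash
python3 - <<'E'
from h import *
o=sensors.observe();print(o['tool_pos'],o['contact_force'],o['torque'])
E
```

```text
[0.50174976 0.07260356 0.20061492] [-5.91237371 -1.64716235  1.90674513] [-0.32271218  0.96632841  0.00133565]
```

Emit:
step_arm(series=[[0.05, -0.06, 0.02, 0, 0], [0.05, 0, 0, 0, 0], [0.05, 0, 0, 0, 0]])

```text
time: 16.85
tool_pos: [0.5016, 0.0727, 0.2007]
tool_rot: [3.139, 0.001, 1.54]
contact_force: [3.2, -4.7, -2.3]
opening: 0.0114
```

Emit:
step_arm(series=[[0.05, 0.18, -0.03, 0.29, 0], [0.05, 0.17, -0.01, 0.29, 0], [0.05, 0.19, -0.01, 0.28, 0], [0.05, 0.19, 0, 0.28, 0], [0.05, 0.21, -0.01, 0.26, 0], [0.05, 0.22, -0.01, 0.26, 0], [0.05, 0, 0, 0, 0]])

```text
time: 17.55
tool_pos: [0.5294, 0.0716, 0.2436]
tool_rot: [-3.141, -0.0, 1.54]
contact_force: [-8.1, -0.7, 5.5]
opening: 0.0114
```

```bash
python3 - <<'E'
from h import *
for i in range(1):
    o=sensors.observe();print(o['tool_pos'],o['contact_force'],o['torque'])
z=(o['tool_pos'][2]-.0075-.096)/.21;print(np.arcsin(z),np.arccos((.6878-o['tool_pos'][0])/.21))
E
```

```text
[0.52938876 0.07156669 0.24364897] [-8.08794054 -0.72189499  5.46192502] [-0.25238457  1.32516041 -0.01494395]
0.7306798251454193 0.7161493379815507
```

Emit:
step_arm(series=[[0.05, -0.04, 0, 0.03, 0], [0.05, 0, 0, 0, 0], [0.05, 0, 0, 0, 0]])

```text
time: 17.85
tool_pos: [0.5286, 0.0716, 0.2429]
tool_rot: [3.141, -0.0, 1.54]
contact_force: [-2.2, 0.5, 0.4]
opening: 0.0119
```

```bash
python3 - <<'E'
from h import *
grab('side','s11'); crop('s11',240,80,400,200,5,'s11c')
E
```

```text
(no output)
```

View pics/s11c.png

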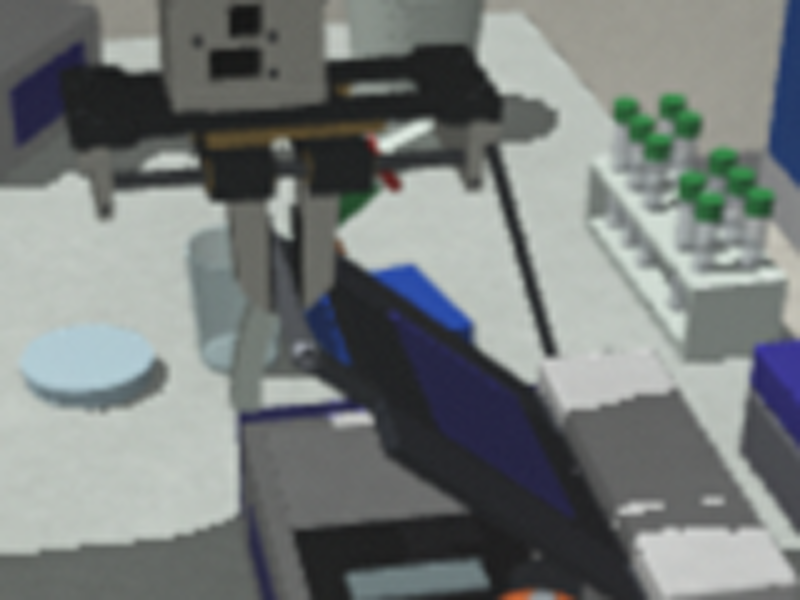

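```bash
python3 - <<'E'
from h import *
crop('s11',270,110,330,170,10,'s11d')
d=load('s11')
for off in (.0075,.011):
    p=[.5286-.0645*.03,.0716-.0645,.2429-off]; print(off,((proj(d,p)-[270,110]+.5)*10-.5).round(0))
E
```

```text
0.0075 [320. 402.]
0.011 [321. 416.]
```

View pics/s11d.png

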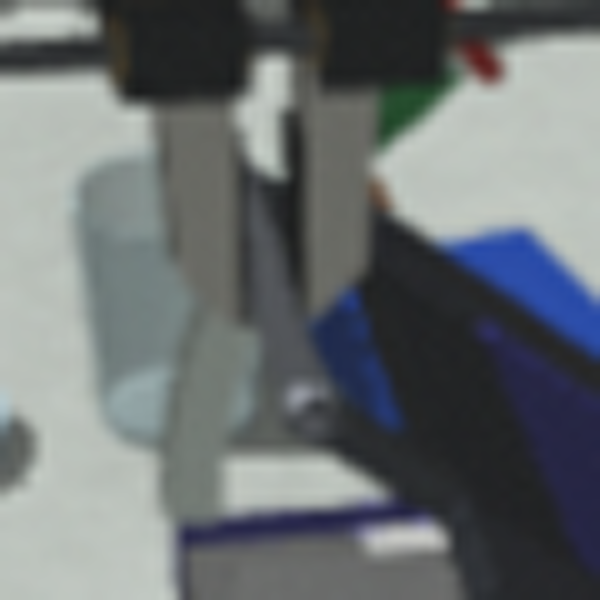

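```bash
python3 - <<'E'
from h import *
d=load('s8'); p=[.4795-.0019,.0734-.0645,.096]; print(proj(d,p), 'obs', 265+243.5/15-.5,160+610.5/15-.5)
d=load('s11');print('obs11',270+308.5/10-.5,110+405.5/10-.5)
for off in (.0075,.011): print(proj(d,[.5286-.0019,.0716-.0645,.2429-off]))
E
```

```text
[282.30540437 202.0462409 ] obs 280.73333333333335 200.2
obs11 300.35 150.05
[301.59965445 149.76902796]
[301.61738594 151.14140742]
```

```bash
python3 arc.py .707 1.10 10; python3 -c "
import numpy as np
print(.6885-.21*np.cos(1.06),.6885-.21*np.cos(1.1),.6885-.21*np.cos(.87))"
```

```text
[[0.05, 0.22, np.float64(-0.01), 0.25, 0], [0.05, 0.23, np.float64(-0.0), 0.23, 0], [0.05, 0.24, np.float64(-0.01), 0.23, 0], [0.05, 0.24, np.float64(-0.01), 0.22, 0], [0.05, 0.26, np.float64(-0.01), 0.21, 0], [0.05, 0.26, np.float64(-0.0), 0.2, 0], [0.05, 0.27, np.float64(-0.01), 0.19, 0], [0.05, 0.28, np.float64(-0.01), 0.18, 0], [0.05, 0.29, np.float64(-0.01), 0.16, 0], [0.05, 0.29, np.float64(-0.01), 0.16, 0]]
0.5858368628092893 0.5932448145006288 0.5530864250795997
```

Emit:
step_arm(series=[[0.05, 0.22, -0.01, 0.24, 0], [0.05, 0.23, 0, 0.22, 0], [0.05, 0.24, -0.01, 0.22, 0], [0.05, 0.24, -0.01, 0.21, 0], [0.05, 0.26, -0.01, 0.2, 0], [0, 0, 0, 0, 0]])

```text
time: 18.5
tool_pos: [0.5594, 0.0704, 0.2722]
tool_rot: [3.139, -0.0, 1.54]
contact_force: [-6.1, 1.0, 6.7]
opening: 0.012
```

Emit:
step_arm(series=[[0, 0.26, 0, 0.2, 0], [0, 0.27, -0.01, 0.19, 0], [0, 0.28, -0.01, 0.18, 0], [0, 0.29, -0.01, 0.16, 0], [0, 0.29, -0.01, 0.16, 0], [0, 0, 0, 0, 0], [0, 0, 0, 0, 0], [0, 0, 0, 0, 0]])

```text
time: 19.3
tool_pos: [0.5941, 0.0692, 0.2933]
tool_rot: [3.139, 0.0, 1.54]
contact_force: [-2.2, -1.2, 5.7]
opening: 0.0117
```

```bash
python3 - <<'E'
from h import *
grab('side','s12'); grab('top','t12'); crop('s12',250,80,370,170,6.6,'s12c');crop('t12',230,110,370,215,5.7,'t12c');o=sensors.observe();print(o['tool_pos'],o['contact_force'],o['opening'])
E
```

```text
[0.59401879 0.06919064 0.29328581] [-1.64446765 -1.03139681  5.90192891] 0.01154006338843447
```

View pics/s12c.png

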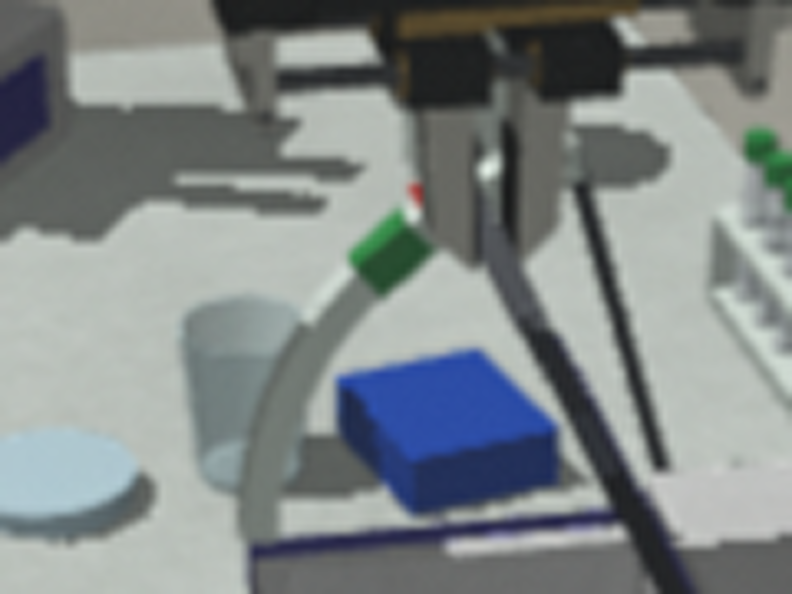

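View pics/t12c.png

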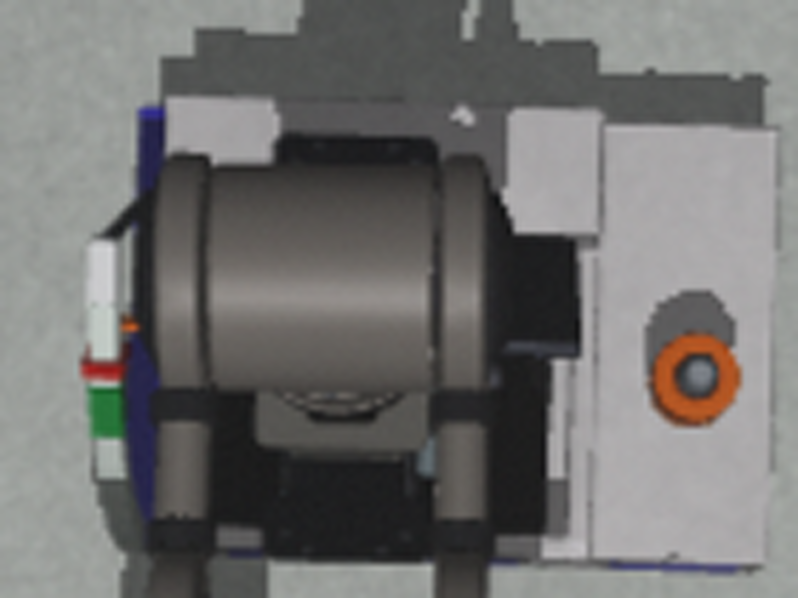

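The top view shows the orange pointer at (130,327) above the red mark (y≈368), so the hatch is past balance at q≈1.1, held steady. The sleeve is still on the pin. Now ease back to ~0.87.

```bash
python3 arc.py 1.105 .87 9
```

```text
[[0.05, -0.19, np.float64(0.01), -0.1, 0], [0.05, -0.2, np.float64(0.0), -0.11, 0], [0.05, -0.19, np.float64(0.01), -0.11, 0], [0.05, -0.18, np.float64(0.0), -0.11, 0], [0.05, -0.18, np.float64(0.01), -0.13, 0], [0.05, -0.18, np.float64(0.0), -0.12, 0], [0.05, -0.18, np.float64(0.01), -0.13, 0], [0.05, -0.17, np.float64(0.0), -0.14, 0], [0.05, -0.17, np.float64(0.01), -0.13, 0]]
```

Emit:
step_arm(series=[[0, -0.19, 0.01, -0.1, 0], [0, -0.2, 0, -0.11, 0], [0, -0.19, 0.01, -0.11, 0], [0, -0.18, 0, -0.11, 0], [0, -0.18, 0.01, -0.13, 0], [0, -0.18, 0, -0.12, 0], [0, -0.18, 0.01, -0.13, 0], [0, -0.17, 0, -0.13, 0], [0, -0.17, 0.01, -0.13, 0], [0, 0, 0, 0, 0], [0, 0, 0, 0, 0], [0, 0, 0, 0, 0]])

```text
time: 20.6
tool_pos: [0.5524, 0.0707, 0.2654]
tool_rot: [3.141, -0.0, 1.54]
contact_force: [4.3, 1.4, -4.6]
opening: 0.0114
```

```bash
python3 - <<'E'
from h import *
grab('side','s13'); grab('top','t13'); crop('s13',250,80,370,170,6.6,'s13c');crop('t13',230,110,370,215,5.7,'t13c');o=sensors.observe();print(o['tool_pos'],o['contact_force'],o['opening'])
x,y,z=o['tool_pos'];print(np.arccos((.6885-x)/.21),np.arcsin((z-.1065)/.21))
E
```

```text
[0.55241263 0.0707251  0.26540265] [ 3.56852791  1.38456272 -3.98353217] 0.01172881877399508
0.8657946750939404 0.8582188460424952
```

View pics/s13c.png

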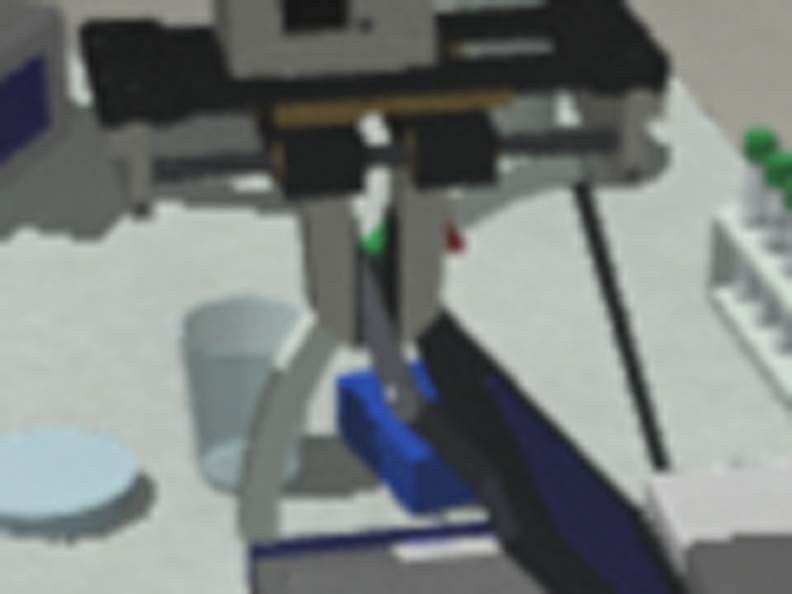

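View pics/t13c.png

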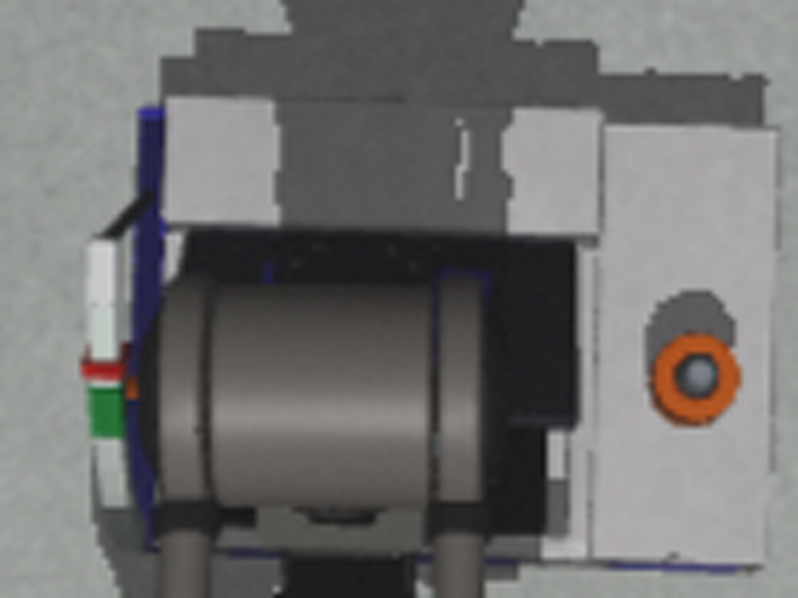

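```bash
python3 - <<'E'
from h import *
T=load('top0');m=lambda x,y,u0,v0,s:(u0+(x+.5)/s-.5, v0+(y+.5)/s-.5)
p=atz(T,*m(103,507,240,110,5.7),.103);print('ptr q0',p)
hx=.6885+.03*-(-.128)  # hinge x at gauge y (local y=+.128): x += .03*... 
hx=.6885+.128*.03
print(hx, 'R',hx-p[0])
R=hx-p[0]
def pix(R,q,y): return proj(T,[hx-R*np.cos(q),y,.096+R*np.sin(q)])
u0,v0=230,110
T2=load('t13')
for n,RR,q,y in [('red',.165,1.,.196),('g hi',.165,.95,.196),('g lo',.165,.78,.196)]+[('ptr%.2f'%q,R,q,p[1]) for q in (.78,.82,.86,.9,.95,1.0,1.1)]:
    print(n,((pix(RR,q,y)-[u0,v0]+.5)*5.7-.5).round(0))
crop('t13',240,165,265,190,24,'t13p')
E
```

```text
ptr q0 [0.54070833 0.18466181 0.103     ]
0.69234 R 0.1516316728585959
red [109. 362.]
g hi [110. 377.]
g lo [114. 423.]
ptr0.78 [139. 406.]
ptr0.82 [138. 397.]
ptr0.86 [137. 387.]
ptr0.90 [136. 377.]
ptr0.95 [135. 364.]
ptr1.00 [134. 350.]
ptr1.10 [133. 322.]
```

View pics/t13p.png

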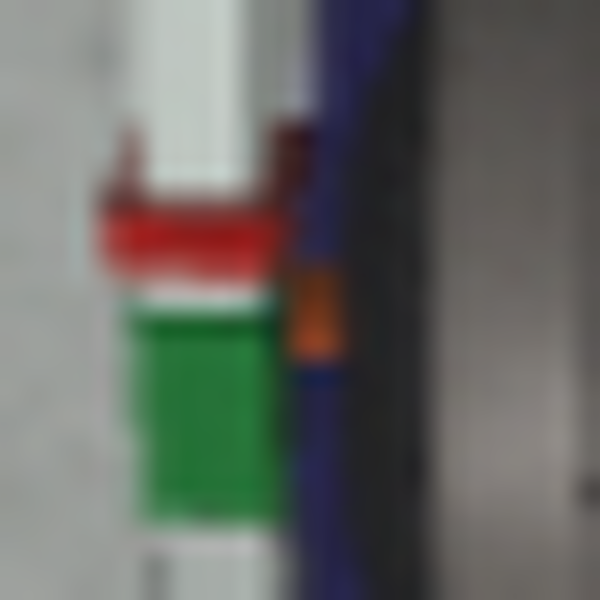

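Pointer is at (132,387) in the top crop. The geometric model puts that at q≈0.86–0.88, and the TCP arc gives 0.86–0.89, all inside the 0.78–0.95 band. Next, hold still and do a final check.

Emit:
step_arm(series=[[0, 0, 0, 0, 0], [0, 0, 0, 0, 0], [0, 0, 0, 0, 0], [0, 0, 0, 0, 0], [0, 0, 0, 0, 0], [0, 0, 0, 0, 0], [0, 0, 0, 0, 0], [0, 0, 0, 0, 0]])

```text
time: 21.5
tool_pos: [0.5523, 0.0707, 0.2653]
tool_rot: [3.141, -0.0, 1.54]
contact_force: [5.0, 1.5, -5.8]
opening: 0.0115
```

```bash
python3 - <<'E'
from h import *
grab('side','s14'); grab('top','t14'); crop('t14',240,165,265,190,24,'t14p');o=sensors.observe();print(o['tool_pos'],o['qvel'].round(4),o['contact_force'],o['opening'])
E
```

```text
[0.55226136 0.07075576 0.26533995] [-0.0006 -0.0002 -0.0019 -0.0006  0.0013  0.0004] [ 4.80401603  1.30852179 -6.3805774 ] 0.011874413726745636
```

View pics/t14p.png

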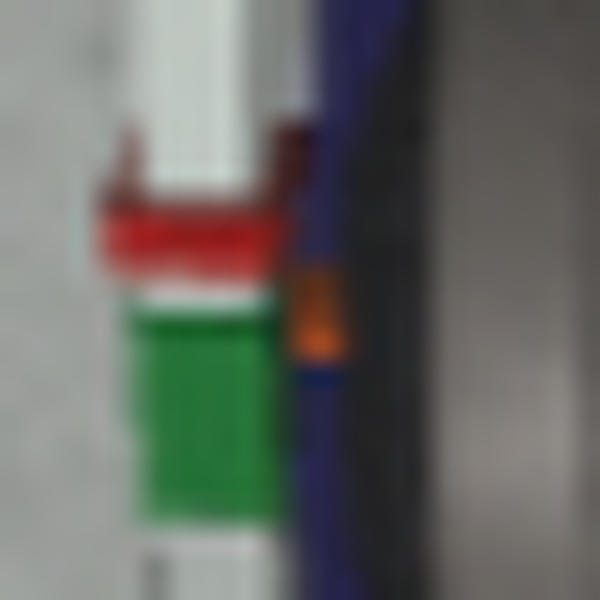

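View pics/s14.png

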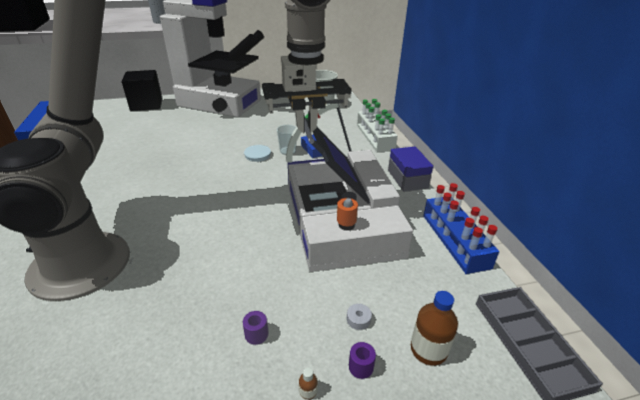

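```bash
python3 -c "
from cell import hand_in
print(hand_in())"
```

```text
the job is handed in; nothing more can be done
None
```

I handed the job in at about 21.6 s, with the robot still holding the hatch below balance. No verdict was returned.

**What I did:** I put the orange sleeve fully down on the interlock pin, let go of it, and backed the gripper clear with the hatch still shut. I then gripped the front bar, raised the hatch to about 1.10 rad, past the red mark, and held it there about 0.4 s. Last, I eased it back into the green band and held it steady.

**Last checks:**
- **Hatch angle:** about 0.86 to 0.89 rad from the tool position and 0.85 to 0.88 rad from the gauge picture, both inside 0.78 to 0.95. The arm read as still, and the pointer did not move between two pictures about 1 s apart.
- **Sleeve:** it sits upright on the black boss. Its rim matched the predicted fully-down position to about 0.5 px in the side view.
- **Other objects:** they look unmoved in the last side picture. I did not measure them individually.

**What disagreed:**
- **Bar position:** the cameras differed by up to 5 mm in x on the bar. The grip settled it, with no sideways force on closing.
- **Lifting path:** my arc was a few millimetres tight, giving about 10 N radially. I corrected it on the way up.
- **Bar in the grip:** the bar slid about 3 to 4 mm down between the pads during the lift. It stayed held, with about 5 to 8 N still on the tool at the end.

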